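# Seat the table of a bench press with its thumbscrew and set the clearance

### The job

A glass block stands on the table of the small bench press. Turn the thumbscrew clockwise so that its foot meets the block and pushes block and table down until the table bottoms firmly on its shoulder, gently enough not to crack the glass; then back the screw off a quarter turn so that the foot stands just clear, and let go. Leave the block lying on the table and the other things on the bench alone.

Things in the scene. Friction and masses are not known exactly. Their poses are not given: they have to be found in the camera images.
- press: Fixed grey bench press. Origin: centre of the base's underside, on the bench. Its y runs across the two pillars. Base plate 120 (x) x 180 (y) x 18 high; steel pillars of 18 diameter at y = -70 and +70; crosshead 36 (x) x 172 (y) with its underside at 122 and its top at 144, pillar nuts and nut boss to 151. The screw stands upright through the middle of the crosshead, over the origin.
- thumbscrew: Black bar handle on top of the screw, 56 long (its x), 12 wide (its y), 30 high; grip it across the 12 mm width from above. Origin on the screw axis, about 195 above the bench at the start; the bar runs from 11 below to 19 above it, then a thin neck, then a 26 diameter collar from 16 to 28 below. Clockwise from above drives it and the foot down, 16 mm a turn; it stays where left.
- block: Loose glass block 60 (x) x 42 (y) x 30 high, 0.18 kg, lying flat under the foot. Origin: centre of its underside. At the start the gap from its top to the foot is 0.5 to 5.5 mm. From the start to the bottom the screw turns 1.6 to 3.9 rad.
- table: Steel table of the press, 80 (x) x 64 (y), on which the block lies; its top is 48 above its origin. Its round stem is a stiff fit in the base: it stays at any height, and a push of about 6 N slides it down until it bottoms on a shoulder inside the base. How far that is cannot be seen: 0.5 to 7.5 mm, different each time.
- bottle_a: Amber glass bottle, 48 diameter, 85 high, loose; bystander. Origin: centre of its underside.
- bottle_b: Amber glass bottle, 42 diameter, 70 high, loose; bystander. Origin: centre of its underside.
- marker: Marker pen 130 long (x), 17 thick, lying on the bench; bystander. Origin: underneath its middle.
- rack: White test-tube rack 200 (x) x 70 (y), 74 high, glass tubes standing in it to 154; loose bystander. Origin: centre of its underside.
- foot: Square steel foot, 30 x 30, 8 thick, on a stiff rubber washer (90 N/mm) under the screw; moves up and down with the thumbscrew without turning. Origin: centre of its underside, 108 below the thumbscrew's origin. Turning takes 0.06 N m, pushing the table down 0.02 more; once the table bottoms, torque rises by about 0.5 N m per rad: 0.05 to 0.2 more is firmly bottomed, above 0.24 the glass cracks.
There are look-alikes about, which are no part of the job. There is more than one size of the block; the job needs the middle-sized.

How it is judged:
By the outcome, as a careful person would: the job done as asked, in the order asked, and still so for the second after the job is handed in, with the robot touching nothing.
It also fails if it takes over 64 s, if anything falls off the work surface, if the arm or the gripper's body presses on something with over 40 N, if the wrist force passes 120 N, or if a joint passes its speed limit or range.

### The arm

A 6-joint arm with a two-finger parallel gripper is mounted at the origin on the work surface. World frame = base frame: x ahead of the robot, y to its left, z up, the work surface at z = 0. Lengths are in m, angles in rad, forces in N, time in s.
With the tool pointing down it reaches from about 0.3 to 0.875 m from the base axis. Payload 6.4 kg.
Tool frame: the origin (TCP) lies between the finger pads; the fingertips stand ctrl.tip_extent ahead of it and the grasp point (between the pads) is the TCP (ctrl.tip_extent is the distance from the TCP to the fingertips, in m); z points along the fingers, y is the line along which they close (so a half turn about z gives the same grasp; the last joint's range is limited). The gripper opens to 85 mm and grips with 20 to 120 N. Pads are 22 mm wide; open, the fingers measure 114 mm over their backs; the gripper's body (76 mm by 85 mm) begins 54 mm behind the grasp point. The pads swing forward as they close: fully open they stand 13 mm farther back than shut.
Start: joints at [1.088, 0.181, 1.607, -0, 1.354, -0.206], TCP at [0.157, 0.553, 0.226] pointing down, gripper open.
Joint ranges: [-2.99, 2.99], [-0.89, 2.07], [0.3, 2.58], [-1.14, 4.28], [0, 2.63], [-3.12, 3.12]. Speed limits (rad/s): [2.57, 2.57, 3.01, 3.14, 3.14, 3.14].

### API

Orientations are given as a unit quaternion [w, x, y, z].
In Python, from bench import ctrl gives the robot as it stands.
- The arm moves only by the tool send_rows, never from a script. Its arguments are lists of equal length, an entry for each row: "dr": the turn, a rotation vector about the tool's x, y, z in units of 6 degrees (1.0 is 6 degrees), a list of three; "xyz": the shift along the tool's x, y, z in cm, a list of three; "jaw": the opening in per cent of the stroke, from 0 (shut) to 100 (fully open). In form: {"dr": [[wx, wy, wz], ...], "xyz": [[dx, dy, dz], ...], "jaw": [jaw, ...]}. A call has exactly 8 rows; each row is the pose to reach, as a shift and turn from the pose commanded when the call began, along the tool's axes at that moment; what a row does not reach only later rows make up. A row lasts 1/8 s, in which the tool goes at most 62.5 mm and 10.7 degrees, less where a joint would pass 70% of its speed; a pose out of reach is approached as far as the arm can. A call with a gripper value outside its range is refused whole. The fingers move at their own pace and stop on an object; the grip force is fixed at half the most. Time passes only in rows, so rows that repeat a pose let the fingers close, or fill a call up. It gives the time, the measured TCP pose, the force, the opening and the grip force at its end, in the units of the state.
- ctrl.get_obs(): the state, without advancing time (a new reading comes with each control period).
- ctrl.camera(name): name is "scene" or "side" or "wrist"; returns the picture (400x640x3 uint8, red, green, blue); there is no depth.
- ctrl.calibration(name): a dict with "camera_matrix" (3x3 intrinsics, pixels), "D" ([k1, k2, p1, p2, k3] as OpenCV has them; the pictures are not rectified), "world_from_camera" (4x4, takes a point from camera to world coordinates). Camera axes: x right, y up, looking along -z (the intrinsics and any distortion apply to the point x, -y, -z); pixel columns grow to the right and rows downward; lengths in m; the calibration is good to about 2 mm. A picture is of the moment at which its call begins: read the wrist's pose just before it. calibration takes no time and is no camera call; for the wrist camera it gives the pose at the moment of the call.
- ctrl.hand_in(): hands the job in; it is judged then, once.
The state is a dict: "time_s": time; "q": joint angles; "dq": joint speeds; "joint_efforts": joint torques, N m; "eef_pos": TCP position; "eef_rot": TCP orientation; "wrist_force": force on the tool from outside, world axes, zero at the start; "torque": the same for the moment, N m; "opening": opening from 0.0 (shut) to 1.0 (fully open); "grasp_force": force on a finger pad.
Only numpy, scipy, OpenCV 4.12 (cv2) and the standard library are available. Lean on these libraries where they do the work, as an engineer would, in place of code of your own. Each camera call takes 0.05 s, during which the arm holds its last target. There are 200 camera calls.

## Working session

There is one attempt and no reset: what is moved stays moved. The work goes in short steps, Python scripts to look and compute and a tool call to move; the robot and the scene stay as the last step left them, time stands still between calls to the robot, and variables do not carry over. Pictures are saved under pics/ and viewed, at most 10 in all, crops included, and the job is handed in when it is done.

Besides the shell and the picture viewer there is one more tool, called after "Request:" as a command line: name --argument value ..., lists and objects as JSON in quotes. send_rows: Moves the arm, as the interface text tells. Its arguments: {"type":"object","properties":{"dr":{"type":"array","items":{"type":"array","items":{"type":"number"}}},"xyz":{"type":"array","items":{"type":"array","items":{"type":"number"}}},"jaw":{"type":"array","items":{"type":"number"}}},"required":["dr","xyz","jaw"]}

```bash
mkdir -p pics; ls
python3 - <<'E'
from bench import ctrl
import cv2
print(ctrl.get_obs(), ctrl.tip_extent)
for n in("scene","side"):
    cv2.imwrite(f"pics/{n}0.png",ctrl.camera(n)[:,:,::-1]); c=ctrl.calibration(n); print(n,c)
E
```

```text
pics
{'time_s': 0.0, 'q': array([ 1.08769419e+00,  1.81561617e-01,  1.60800639e+00,  9.84056814e-06,
        1.35378749e+00, -2.06327274e-01]), 'dq': array([-0.00065913, -0.00103321, -0.00084526,  0.00118346,  0.00091948,
       -0.00179925]), 'joint_efforts': array([-1.33569578e-03, -4.44884634e+01, -3.51330221e+01, -3.37648898e-04,
        9.01430467e-03,  3.50908316e-06]), 'eef_pos': array([0.15685219, 0.55261374, 0.22557337]), 'eef_rot': array([-3.02378852e-04,  1.37947142e-01,  9.90439200e-01, -8.27946730e-04]), 'wrist_force': array([ 0.39006367, -0.74934879,  0.44447724]), 'torque': array([ 0.01443037, -0.01012286, -0.0071787 ]), 'grasp_force': 0.0, 'opening': 0.9986039089507713} 0.019
scene {'camera_matrix': array([[431.0284438 ,   0.        , 318.17394081],
       [  0.        , 431.0284438 , 194.81484827],
       [  0.        ,   0.        ,   1.        ]]), 'D': array([0.0032604, 0.       , 0.       , 0.       , 0.       ]), 'world_from_camera': array([[ 7.14009108e-01, -5.72182939e-01,  4.03481944e-01,
         1.06234103e+00],
       [ 7.00136262e-01,  5.83144032e-01, -4.12010016e-01,
        -4.29465657e-01],
       [ 4.57014346e-04,  5.76671243e-01,  8.16976174e-01,
         1.05562646e+00],
       [ 0.00000000e+00,  0.00000000e+00,  0.00000000e+00,
         1.00000000e+00]])}
side {'camera_matrix': array([[436.81467143,   0.        , 323.81866733],
       [  0.        , 436.81467143, 193.0692512 ],
       [  0.        ,   0.        ,   1.        ]]), 'D': array([-0.07682524,  0.        ,  0.        ,  0.        ,  0.        ]), 'world_from_camera': array([[ 0.99191136,  0.09472114, -0.08449713,  0.50619159],
       [-0.12575333,  0.64279414, -0.75564661, -0.85128026],
       [-0.01726145,  0.76016025,  0.6495063 ,  0.85771821],
       [ 0.        ,  0.        ,  0.        ,  1.        ]])}
```

View pics/scene0.png

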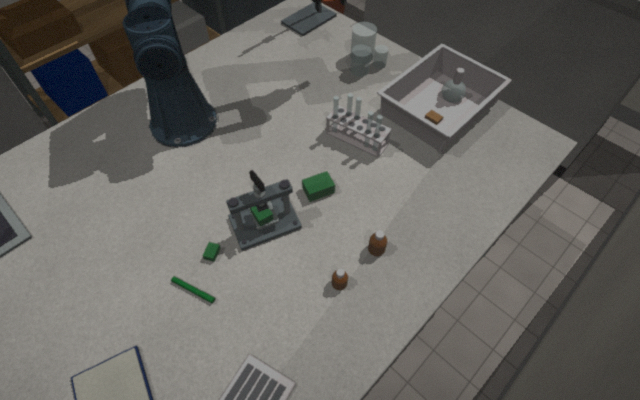

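View pics/side0.png

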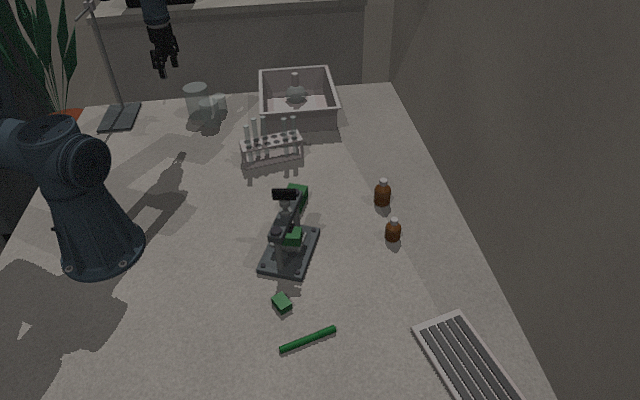

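The scene view shows the press at about (263,215) with a green block in it. A larger block lies at (318,185) and a smaller one at (211,252), so the middle-sized one is already in the press. The thumbscrew bar is at about (257,182) in scene and (285,194) in side. I'll enlarge both.

Run:
```python
import cv2,numpy as np
a=cv2.imread("pics/scene0.png")[160:255,215:315]; b=cv2.imread("pics/side0.png")[175:285,245:335]
a=cv2.resize(a,None,fx=4,fy=4,interpolation=2);b=cv2.resize(b,None,fx=4,fy=4,interpolation=2)
o=np.zeros((440,760,3),np.uint8);o[:380,:400]=a;o[:,400:]=b
o=cv2.convertScaleAbs(o,alpha=2.0)
cv2.imwrite("pics/crop0.png",o)
```

```text
(no output)
```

View pics/crop0.png

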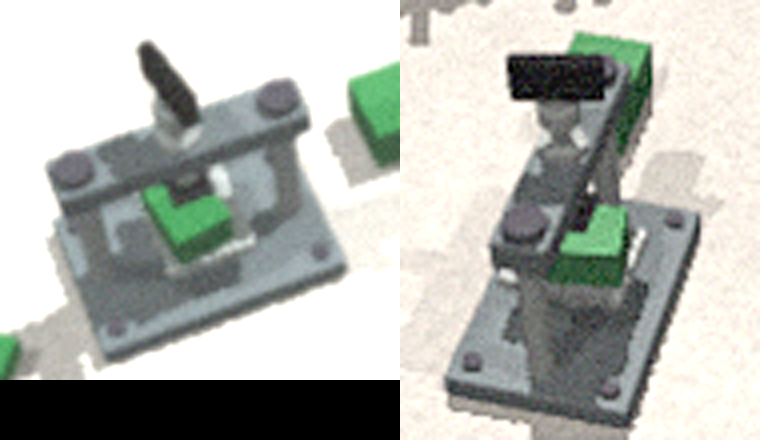

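The crop shows the base's corners, both pillar nuts and the bar's ends clearly. I'll fit the press pose and the bar yaw from these.

```bash
cat > h.py <<'E'
from bench import ctrl
import cv2,numpy as np
from scipy.optimize import least_squares
from scipy.spatial.transform import Rotation as R
def proj(c,P):
    T=np.linalg.inv(c["world_from_camera"]);p=np.atleast_2d(P)@T[:3,:3].T+T[:3,3]
    p=p*[1,-1,-1]
    return cv2.projectPoints(p.reshape(-1,1,3),np.zeros(3),np.zeros(3),c["camera_matrix"],c["D"])[0][:,0]
E
python3 - <<'E'
from h import *
S=ctrl.calibration("scene");D=ctrl.calibration("side")
s=lambda x,y:(215+x/4,160+y/4); d=lambda x,y:(245+(x-400)/4,175+y/4)
def pose(v,P):
    c,sn=np.cos(v[2]),np.sin(v[2]);P=np.array(P,float)/1000
    return np.c_[v[0]+c*P[:,0]-sn*P[:,1],v[1]+sn*P[:,0]+c*P[:,1],P[:,2]]
# press: y=-70 nut is near-left in scene or so; symmetric under half turn
Pm=[(0,-70,151),(0,70,151),(60,-90,18),(60,90,18),(-60,-90,18)]
us=np.array([s(73,163),s(278,90),s(107,350),s(345,262),s(58,222)])
Pd=[(0,-70,151),(-60,-90,18),(60,-90,18),(60,90,18)]
ud=np.array([d(525,218),d(448,380),d(630,417),d(698,212)])
f=lambda v:np.r_[(proj(S,pose(v,Pm))-us).ravel(),(proj(D,pose(v,Pd))-ud).ravel()]
for y0 in(0,1.5,-1.5,3):
    r=least_squares(f,[.5,0,y0]);print(r.x,r.cost,np.round(r.fun,1))
# handle: bar ends (top edge mid)
Hs=[(-28,0,19),(28,0,19)]
uhs=np.array([s(148,46),s(192,110)])
# side: silhouette bar x ends; centre of rect
uhd=np.array([d(508,57),d(605,57),d(512,98),d(603,98)])
def g(v):
    q=lambda P:pose(v,np.array(P)+[0,0,v[3]*1000])
    return np.r_[(proj(S,q(Hs))-uhs).ravel(),(proj(D,q([(-28,6,19),(28,6,19),(-28,-6,-11),(28,-6,-11)]))-uhd).ravel()]
for y0 in(0,1.5,-1.5,3):
    r=least_squares(g,[.5,0,y0,.195]);print(r.x,r.cost,np.round(r.fun,1))
E
```

```text
[ 0.50108428 -0.074484   -0.36596187] 9.145078842944589 [-0.2  0.9 -0.3  0.8 -1.   1.   0.6 -0.7 -2.3 -1.   0.5 -0.1 -1.  -1.
  0.1 -1.5  1.2 -1.5]
[ 0.50108429 -0.074484   -0.36596193] 9.14507884292323 [-0.2  0.9 -0.3  0.8 -1.   1.   0.6 -0.7 -2.3 -1.   0.5 -0.1 -1.  -1.
  0.1 -1.5  1.2 -1.5]
[ 0.50108429 -0.074484   -0.36596202] 9.145078842945718 [-0.2  0.9 -0.3  0.8 -1.   1.   0.6 -0.7 -2.3 -1.   0.5 -0.1 -1.  -1.
  0.1 -1.5  1.2 -1.5]
[ 0.50108429 -0.074484    5.91722334] 9.145078842924317 [-0.2  0.9 -0.3  0.8 -1.   1.   0.6 -0.7 -2.3 -1.   0.5 -0.1 -1.  -1.
  0.1 -1.5  1.2 -1.5]
[ 0.50111952 -0.07125364 -0.19062543  0.18917177] 7.258285264458672 [-0.2 -0.7  0.2 -1.9  0.6 -1.3  0.2 -0.6 -0.   1.5  0.8  2.2]
[ 0.50111952 -0.07125364 -0.19062536  0.18917177] 7.258285264458008 [-0.2 -0.7  0.2 -1.9  0.6 -1.3  0.2 -0.6 -0.   1.5  0.8  2.2]
[ 0.50111952 -0.07125364 -0.19062545  0.18917177] 7.25828526445958 [-0.2 -0.7  0.2 -1.9  0.6 -1.3  0.2 -0.6 -0.   1.5  0.8  2.2]
[ 0.50111952 -0.07125364 -0.19062531  0.18917177] 7.258285264459012 [-0.2 -0.7  0.2 -1.9  0.6 -1.3  0.2 -0.6 -0.   1.5  0.8  2.2]
```

Request:
send_rows --dr '[[0,0,0],[0,0,0],[0,0,-0.2],[0,0,-0.4],[0,0,-0.6],[0,0,-0.8],[0,0,-0.8],[0,0,-0.8]]' --xyz '[[0,0,-5],[-2,-2,-8.5],[-6,-6,-8.5],[-10,-10,-8.5],[-14,-14,-8.5],[-18,-18,-8.5],[-22,-22,-8.5],[-26,-26,-8.5]]' --jaw '[100,100,100,100,100,100,100,100]'

```text
time_s: 1.1
eef_pos: [0.3365, 0.2303, 0.3113]
eef_rot: [0.0, 0.096, 0.995, 0.0]
wrist_force: [1.4, 0.1, 0.5]
opening: 1.003
grasp_force: 0.0
```

Request:
send_rows --dr '[[0,0,0],[0,0,0],[0,0,0],[0,0,0],[0,0,0],[0,0,0],[0,0,0],[0,0,0]]' --xyz '[[-3.7,-4.5,0],[-7.4,-9,0],[-11,-13.4,0],[-14.7,-17.8,0],[-18.4,-22.3,0],[-22,-26.7,0],[-22,-26.7,0],[-22,-26.7,0]]' --jaw '[100,100,100,100,100,100,100,100]'

```text
time_s: 2.1
eef_pos: [0.5004, -0.072, 0.3109]
eef_rot: [-0.001, 0.097, 0.995, 0.0]
wrist_force: [-0.1, 0.8, -0.1]
opening: 1.008
grasp_force: 0.0
```

Run:
```python
from h import *
o=ctrl.get_obs();c=ctrl.calibration("wrist");im=ctrl.camera("wrist")[:,:,::-1]
cv2.imwrite("pics/w1.png",cv2.convertScaleAbs(im,alpha=1.8))
print(o["q"].round(3),o["eef_pos"].round(4),o["torque"],c)
print(proj(c,[(.501,-.074,.214),(.501,-.074,.151)]))
```

```text
[-0.378 -0.037  1.669  0.     1.511 -1.756] [ 0.5004 -0.072   0.3109] [-0.03993147  0.01566915  0.03652567] {'camera_matrix': array([[295.44306619,   0.        , 317.95010429],
       [  0.        , 295.44306619, 201.88436771],
       [  0.        ,   0.        ,   1.        ]]), 'D': array([-0.02291972,  0.        ,  0.        ,  0.        ,  0.        ]), 'world_from_camera': array([[ 1.91720090e-01, -9.31120783e-01, -3.10253919e-01,
         4.21140943e-01],
       [ 9.81449644e-01,  1.81870859e-01,  6.06595970e-02,
        -5.64227262e-02],
       [-5.52647404e-05, -3.16128262e-01,  9.48716459e-01,
         4.58132791e-01],
       [ 0.00000000e+00,  0.00000000e+00,  0.00000000e+00,
         1.00000000e+00]])}
[[315.73862819 202.31807913]
 [316.15869563 183.68938269]]
```

View pics/w1.png

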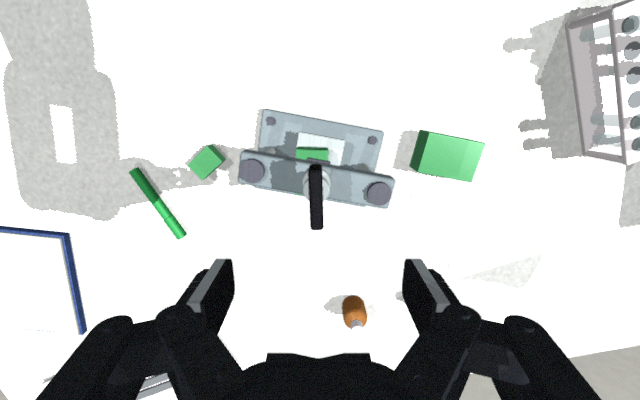

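The wrist view shows the bar nearly vertical in the image at column 316, with its far end at row 229. The nuts are at (252,170) and (378,193), and only the loose blocks lie around. I'll refine the position from these.

Run:
```python
from h import *
o=ctrl.get_obs();c=ctrl.calibration("wrist")
def at(u,z):
    return least_squares(lambda v:(proj(c,[(v[0],v[1],z)])-u).ravel(),[.5,-.07]).x
im=cv2.imread("pics/w1.png",0)[160:236,300:336]
for r in (16,24,32,40,48,56,64,68,70,72):
    k=np.where(im[r]<60)[0]; print(r+160,k.min()+300 if len(k) else None,k.max()+300 if len(k) else None)
a,b=at((252,170),.151),at((378,193),.151);print("nuts mid",(a+b)/2,np.linalg.norm(a-b),a,b)
e=at((317,229.5),.214);n=at((316.2,180),.214);d=e-n;h=np.arctan2(d[1],d[0]);print("far end",e,"heading",h,"centre",e-.028*np.r_[np.cos(h),np.sin(h)])
X=R.from_quat(o["eef_rot"][[1,2,3,0]]).as_matrix();print(X.round(4))
```

```text
176 309 321
184 309 321
192 310 321
200 310 321
208 310 321
216 311 322
224 311 322
228 312 321
230 None None
232 None None
nuts mid [ 0.49880985 -0.07345709] 0.1375653641917609 [ 0.4734339  -0.13738767] [ 0.5241858  -0.00952652]
far end [ 0.52666219 -0.07735469] heading -0.1779684835492623 centre [ 0.49910444 -0.07239783]
[[-9.815e-01  1.914e-01 -8.000e-04]
 [ 1.914e-01  9.815e-01  7.000e-04]
 [ 9.000e-04  5.000e-04 -1.000e+00]]
```

Request:
send_rows --dr '[[0,0,-0.3],[0,0,-0.3],[0,0,-0.3],[0,0,-0.3],[0,0,-0.3],[0,0,-0.3],[0,0,-0.3],[0,0,-0.3]]' --xyz '[[0.1,-0.15,2],[0.1,-0.15,4],[0.1,-0.15,6],[0.1,-0.15,8],[0.1,-0.15,9.5],[0.1,-0.15,10.7],[0.1,-0.15,10.7],[0.1,-0.15,10.7]]' --jaw '[100,100,100,100,70,50,40,30]'

```text
time_s: 3.15
eef_pos: [0.5, -0.0736, 0.2051]
eef_rot: [0.0, 0.081, 0.997, -0.0]
wrist_force: [-0.5, -0.3, 0.4]
opening: 0.302
grasp_force: 0.0
```

Request:
send_rows --dr '[[0,0,0],[0,0,0],[0,0,0],[0,0,0],[0,0,0],[0,0,0],[0,0,0],[0,0,0]]' --xyz '[[0,0,0],[0,0,0],[0,0,0],[0,0,0],[0,0,0],[0,0,0],[0,0,0],[0,0,0]]' --jaw '[0,0,0,0,0,0,0,0]'

```text
time_s: 4.15
eef_pos: [0.5001, -0.0739, 0.2055]
eef_rot: [0.001, 0.081, 0.997, -0.0]
wrist_force: [-0.8, -1.4, 6.1]
opening: 0.109
grasp_force: 59.0
```

```bash
cat > s.py <<'E'
from h import *
o=ctrl.get_obs();X=R.from_quat(o["eef_rot"][[1,2,3,0]]).as_matrix()
print("t %.2f"%o["time_s"],"q6 %.4f"%o["q"][5],"head %.4f"%np.arctan2(X[1,0],X[0,0]),"p",o["eef_pos"].round(4),"F",o["wrist_force"].round(2),"M",o["torque"].round(4),"tau6 %.4f"%o["joint_efforts"][5],"open %.3f g %.1f"%(o["opening"],o["grasp_force"]))
E
python3 s.py
python3 - <<'E'
from h import *
a=ctrl.camera("side")[130:290,225:345,::-1];b=ctrl.camera("scene")[130:260,205:325,::-1]
o=np.zeros((560,800,3),np.uint8);a=cv2.resize(a,None,fx=3.3,fy=3.3);b=cv2.resize(b,None,fx=3.3,fy=3.3)
o[:a.shape[0],:a.shape[1]]=a;o[:b.shape[0],400:400+b.shape[1]]=b
cv2.imwrite("pics/g1.png",cv2.convertScaleAbs(o,alpha=2))
E
```

```text
t 4.15 q6 -1.7908 head 2.9799 p [ 0.5001 -0.0739  0.2055] F [-0.78 -1.36  6.15] M [-0.0953  0.1836  0.0095] tau6 -0.0256 open 0.109 g 59.0
```

View pics/g1.png

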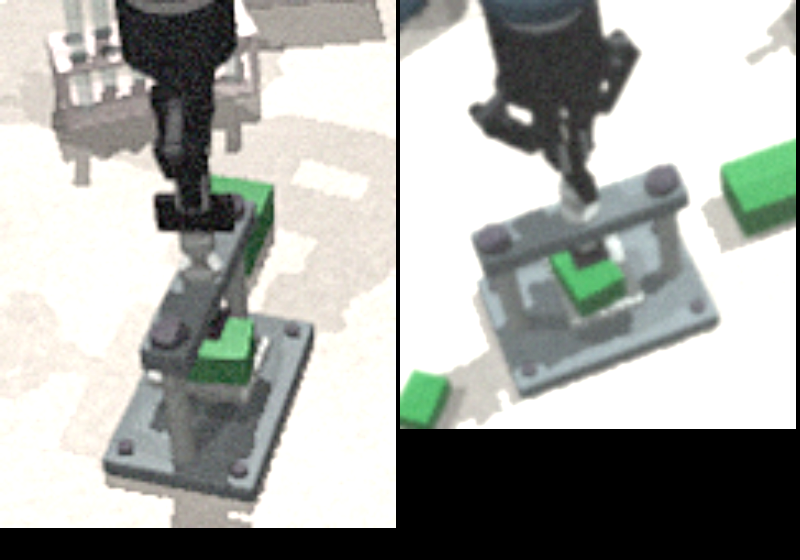

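The side and scene views show the fingers across the bar, clear of the collar and crosshead. Next is the first part of the turn.

Request:
send_rows --dr '[[0,0,1],[0,0,2],[0,0,3],[0,0,4],[0,0,5],[0,0,6],[0,0,7],[0,0,8]]' --xyz '[[0,0,0.027],[0,0,0.053],[0,0,0.08],[0,0,0.107],[0,0,0.133],[0,0,0.16],[0,0,0.187],[0,0,0.213]]' --jaw '[0,0,0,0,0,0,0,0]'

```text
time_s: 5.25
eef_pos: [0.4998, -0.0744, 0.2033]
eef_rot: [0.001, 0.481, 0.877, -0.001]
wrist_force: [-3.1, -1.7, 6.8]
opening: 0.108
grasp_force: 59.0
```

```bash
python3 s.py
```

```text
t 5.25 q6 -0.9496 head 2.1387 p [ 0.4998 -0.0744  0.2033] F [-3.06 -1.73  6.84] M [-0.4351  0.4997 -0.0364] tau6 -1.0800 open 0.108 g 59.0
```

```bash
cat > m.py <<'E'
from h import *
L=[]
for i in range(6):
    ctrl.camera("side");o=ctrl.get_obs();L.append(np.r_[o["torque"],o["wrist_force"],o["joint_efforts"][5],o["q"][5],o["eef_pos"][2]])
L=np.array(L);print(L.round(4));print("mean",L.mean(0).round(4))
E
python3 m.py
```

```text
[[-0.4707  0.4542 -0.0473 -3.1755 -2.3457  6.8536 -0.2159 -0.9452  0.2033]
 [-0.4155  0.4661 -0.033  -2.9554 -2.1481  6.8146  0.648  -0.9506  0.2033]
 [-0.3927  0.4818 -0.1957 -1.7252 -2.9041  6.1105  0.1387 -0.9523  0.2033]
 [-0.4943  0.4855 -0.061  -2.8385 -2.998   6.2104 -0.0373 -0.9528  0.2033]
 [-0.4358  0.4796 -0.0709 -2.0161 -2.0294  5.9844 -0.0799 -0.9529  0.2033]
 [-0.4078  0.4467 -0.1177 -2.257  -2.8222  6.3927 -0.0888 -0.9529  0.2033]]
mean [-0.4361  0.469  -0.0876 -2.4946 -2.5412  6.3944  0.0608 -0.9511  0.2033]
```

Request:
send_rows --dr '[[0,0,0.6],[0,0,1.2],[0,0,1.8],[0,0,2.4],[0,0,3.0],[0,0,3.4],[0,0,3.7],[0,0,4.0]]' --xyz '[[0,0,0.016],[0,0,0.032],[0,0,0.048],[0,0,0.064],[0,0,0.08],[0,0,0.091],[0,0,0.099],[0,0,0.107]]' --jaw '[0,0,0,0,0,0,0,0]'

```text
time_s: 6.55
eef_pos: [0.4996, -0.0745, 0.2022]
eef_rot: [0.001, 0.652, 0.759, -0.001]
wrist_force: [-3.9, -2.4, 7.1]
opening: 0.109
grasp_force: 59.1
```

```bash
python3 s.py;python3 m.py
```

```text
t 6.55 q6 -0.5331 head 1.7222 p [ 0.4996 -0.0745  0.2022] F [-3.95 -2.41  7.1 ] M [-0.468   0.7314  0.008 ] tau6 -0.3038 open 0.109 g 59.1
[[-0.491   0.6948 -0.08   -3.5487 -3.1246  7.2962 -0.0661 -0.5318  0.2022]
 [-0.4983  0.6536 -0.0264 -4.466  -2.6344  7.3172  0.1786 -0.5334  0.2022]
 [-0.4784  0.7076 -0.0568 -4.0097 -1.9816  6.9407  0.0204 -0.534   0.2022]
 [-0.4987  0.6926 -0.0744 -4.604  -2.3455  6.9184 -0.0325 -0.5341  0.2022]
 [-0.4211  0.694  -0.0728 -3.6668 -3.4806  6.9747 -0.0447 -0.5341  0.2022]
 [-0.465   0.6565 -0.0662 -3.9228 -2.083   7.0235 -0.0471 -0.5341  0.2022]]
mean [-4.7540e-01  6.8320e-01 -6.2800e-02 -4.0363e+00 -2.6083e+00  7.0785e+00
  1.4000e-03 -5.3360e-01  2.0220e-01]
```

Request:
send_rows --dr '[[0,0,0.25],[0,0,0.5],[0,0,0.75],[0,0,1.0],[0,0,1.25],[0,0,1.5],[0,0,1.75],[0,0,2.0]]' --xyz '[[0,0,0.007],[0,0,0.013],[0,0,0.02],[0,0,0.027],[0,0,0.033],[0,0,0.04],[0,0,0.047],[0,0,0.053]]' --jaw '[0,0,0,0,0,0,0,0]'

```text
time_s: 7.85
eef_pos: [0.4994, -0.0745, 0.2017]
eef_rot: [0.001, 0.727, 0.686, -0.001]
wrist_force: [-4.6, -2.4, 8.1]
opening: 0.113
grasp_force: 59.2
```

```bash
python3 s.py;python3 m.py
```

```text
t 7.85 q6 -0.3239 head 1.5130 p [ 0.4994 -0.0745  0.2017] F [-4.64 -2.43  8.06] M [-0.4715  0.7847  0.0282] tau6 -0.2505 open 0.113 g 59.2
[[-4.8930e-01  7.6380e-01 -7.6700e-02 -3.6655e+00 -2.2413e+00  8.0670e+00
  -6.1200e-02 -3.2280e-01  2.0170e-01]
 [-4.9680e-01  8.4120e-01 -5.8700e-02 -4.8326e+00 -2.7824e+00  7.2796e+00
   1.3860e-01 -3.2410e-01  2.0170e-01]
 [-4.9020e-01  7.8480e-01 -9.7900e-02 -4.1964e+00 -2.5326e+00  7.8786e+00
   7.9000e-03 -3.2450e-01  2.0170e-01]
 [-4.1070e-01  7.6430e-01 -1.1700e-02 -5.0283e+00 -3.4670e+00  7.8543e+00
  -3.5700e-02 -3.2460e-01  2.0170e-01]
 [-4.8570e-01  7.7300e-01 -9.8200e-02 -4.8838e+00 -2.9855e+00  7.8695e+00
  -4.5800e-02 -3.2460e-01  2.0170e-01]
 [-5.2060e-01  8.4540e-01 -1.0700e-02 -4.9266e+00 -4.2557e+00  6.2504e+00
  -4.7800e-02 -3.2460e-01  2.0170e-01]]
mean [-4.8220e-01  7.9540e-01 -5.9000e-02 -4.5889e+00 -3.0441e+00  7.5332e+00
 -7.3000e-03 -3.2420e-01  2.0170e-01]
```

Request:
send_rows --dr '[[0,0,0.4],[0,0,0.8],[0,0,1.2],[0,0,1.55],[0,0,1.8],[0,0,1.9],[0,0,1.95],[0,0,2.0]]' --xyz '[[0,0,0.011],[0,0,0.021],[0,0,0.032],[0,0,0.041],[0,0,0.048],[0,0,0.051],[0,0,0.052],[0,0,0.053]]' --jaw '[0,0,0,0,0,0,0,0]'

```text
time_s: 9.15
eef_pos: [0.4993, -0.0745, 0.2012]
eef_rot: [0.001, 0.795, 0.607, -0.001]
wrist_force: [-5.6, -2.5, 6.3]
opening: 0.108
grasp_force: 59.2
```

```bash
python3 s.py;python3 m.py
```

```text
t 9.15 q6 -0.1152 head 1.3042 p [ 0.4993 -0.0745  0.2012] F [-5.61 -2.52  6.34] M [-0.4454  0.9412 -0.0112] tau6 -0.0294 open 0.108 g 59.2
[[-4.7030e-01  9.0940e-01 -2.7200e-02 -5.0278e+00 -3.0059e+00  7.2093e+00
   2.9000e-03 -1.1490e-01  2.0120e-01]
 [-4.6060e-01  9.2140e-01 -6.9200e-02 -5.1608e+00 -3.6584e+00  7.2172e+00
   9.1000e-03 -1.1520e-01  2.0120e-01]
 [-4.3670e-01  8.5810e-01  4.6000e-03 -5.0037e+00 -2.8673e+00  8.2063e+00
  -1.5100e-02 -1.1520e-01  2.0120e-01]
 [-4.6950e-01  8.8170e-01 -2.7900e-02 -4.4229e+00 -2.6806e+00  8.2189e+00
  -2.1900e-02 -1.1520e-01  2.0120e-01]
 [-5.1910e-01  8.6510e-01 -6.8500e-02 -4.9654e+00 -3.4454e+00  7.8023e+00
  -2.3300e-02 -1.1520e-01  2.0120e-01]
 [-5.0320e-01  9.0750e-01  9.6000e-03 -5.9811e+00 -3.6691e+00  7.3617e+00
  -2.3600e-02 -1.1530e-01  2.0120e-01]]
mean [-0.4766  0.8905 -0.0298 -5.0936 -3.2211  7.6693 -0.012  -0.1152  0.2012]
```

Create m.py:
```python
from h import *
L=[]
for i in range(4):
    ctrl.camera("side");o=ctrl.get_obs();L.append(np.r_[o["torque"][2],o["wrist_force"],o["joint_efforts"][5],o["q"][5],o["eef_pos"]])
L=np.array(L);print("t",o["time_s"],"Mz %.3f"%L[:,0].mean(),"F",L[:,1:4].mean(0).round(1),"tau6 %.4f"%L[-1,4],"q6 %.4f"%L[-1,5],L[-1,6:].round(4),o["opening"])
```

```text
(no output)
```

Request:
send_rows --dr '[[0,0,0.4],[0,0,0.8],[0,0,1.2],[0,0,1.55],[0,0,1.8],[0,0,1.9],[0,0,1.95],[0,0,2.0]]' --xyz '[[0,0,0.011],[0,0,0.021],[0,0,0.032],[0,0,0.041],[0,0,0.048],[0,0,0.051],[0,0,0.052],[0,0,0.053]]' --jaw '[0,0,0,0,0,0,0,0]'

```text
time_s: 10.45
eef_pos: [0.4992, -0.0744, 0.2007]
eef_rot: [0.001, 0.854, 0.52, -0.001]
wrist_force: [-5.0, -2.6, 8.4]
opening: 0.112
grasp_force: 59.3
```

```bash
python3 m.py
```

```text
t 10.65 Mz -0.004 F [-5.3 -2.4  8.2] tau6 -0.0214 q6 0.0942 [ 0.4992 -0.0744  0.2006] 0.11327254761621908
```

Request:
send_rows --dr '[[0,0,0.4],[0,0,0.8],[0,0,1.2],[0,0,1.55],[0,0,1.8],[0,0,1.9],[0,0,1.95],[0,0,2.0]]' --xyz '[[0,0,0.011],[0,0,0.021],[0,0,0.032],[0,0,0.041],[0,0,0.048],[0,0,0.051],[0,0,0.052],[0,0,0.053]]' --jaw '[0,0,0,0,0,0,0,0]'

```text
time_s: 11.65
eef_pos: [0.4991, -0.0744, 0.2001]
eef_rot: [0.001, 0.904, 0.428, -0.001]
wrist_force: [-6.2, -1.9, 8.6]
opening: 0.106
grasp_force: 59.3
```

```bash
python3 m.py
```

```text
t 11.85 Mz 0.019 F [-6.4 -2.2  8.6] tau6 -0.0085 q6 0.3036 [ 0.4991 -0.0744  0.2001] 0.1067739473062292
```

Request:
send_rows --dr '[[0,0,0.4],[0,0,0.8],[0,0,1.2],[0,0,1.55],[0,0,1.8],[0,0,1.9],[0,0,1.95],[0,0,2.0]]' --xyz '[[0,0,0.011],[0,0,0.021],[0,0,0.032],[0,0,0.041],[0,0,0.048],[0,0,0.051],[0,0,0.052],[0,0,0.053]]' --jaw '[0,0,0,0,0,0,0,0]'

```text
time_s: 12.85
eef_pos: [0.499, -0.0743, 0.1996]
eef_rot: [0.0, 0.943, 0.332, -0.001]
wrist_force: [-7.4, -1.8, 9.5]
opening: 0.113
grasp_force: 59.4
```

```bash
python3 m.py
```

```text
t 13.05 Mz -0.023 F [-6.9 -1.7  9.1] tau6 -0.0086 q6 0.5131 [ 0.499  -0.0742  0.1996] 0.1054419104345094
```

Request:
send_rows --dr '[[0,0,0.4],[0,0,0.8],[0,0,1.2],[0,0,1.55],[0,0,1.8],[0,0,1.9],[0,0,1.95],[0,0,2.0]]' --xyz '[[0,0,0.011],[0,0,0.021],[0,0,0.032],[0,0,0.041],[0,0,0.048],[0,0,0.051],[0,0,0.052],[0,0,0.053]]' --jaw '[0,0,0,0,0,0,0,0]'

```text
time_s: 14.05
eef_pos: [0.4989, -0.0741, 0.199]
eef_rot: [0.0, 0.973, 0.231, -0.001]
wrist_force: [-7.4, -1.5, 9.1]
opening: 0.104
grasp_force: 59.4
```

```bash
python3 m.py
```

```text
t 14.25 Mz 0.003 F [-6.9 -1.7  9.6] tau6 -0.0095 q6 0.7225 [ 0.4989 -0.0742  0.199 ] 0.11350340471103484
```

Request:
send_rows --dr '[[0,0,0.4],[0,0,0.8],[0,0,1.2],[0,0,1.55],[0,0,1.8],[0,0,1.9],[0,0,1.95],[0,0,2.0]]' --xyz '[[0,0,0.011],[0,0,0.021],[0,0,0.032],[0,0,0.041],[0,0,0.048],[0,0,0.051],[0,0,0.052],[0,0,0.053]]' --jaw '[0,0,0,0,0,0,0,0]'

```text
time_s: 15.25
eef_pos: [0.4988, -0.074, 0.1985]
eef_rot: [0.0, 0.992, 0.128, -0.001]
wrist_force: [-7.1, -2.3, 10.1]
opening: 0.109
grasp_force: 59.5
```

```bash
python3 m.py
```

```text
t 15.45 Mz 0.003 F [-7.3 -1.5  9.6] tau6 -0.0113 q6 0.9319 [ 0.4988 -0.074   0.1985] 0.10855053818230019
```

Request:
send_rows --dr '[[0,0,0.4],[0,0,0.8],[0,0,1.2],[0,0,1.55],[0,0,1.8],[0,0,1.9],[0,0,1.95],[0,0,2.0]]' --xyz '[[0,0,0.011],[0,0,0.021],[0,0,0.032],[0,0,0.041],[0,0,0.048],[0,0,0.051],[0,0,0.052],[0,0,0.053]]' --jaw '[0,0,0,0,0,0,0,0]'

```text
time_s: 16.45
eef_pos: [0.4988, -0.0739, 0.198]
eef_rot: [0.0, 1.0, 0.024, -0.001]
wrist_force: [-7.5, -1.1, 8.6]
opening: 0.105
grasp_force: 59.5
```

```bash
python3 m.py
```

```text
t 16.65 Mz -0.029 F [-7.3 -0.8  9.7] tau6 -0.0138 q6 1.1414 [ 0.4988 -0.0739  0.198 ] 0.10838668722380906
```

Request:
send_rows --dr '[[0,0,0.4],[0,0,0.8],[0,0,1.2],[0,0,1.55],[0,0,1.8],[0,0,1.9],[0,0,1.95],[0,0,2.0]]' --xyz '[[0,0,0.011],[0,0,0.021],[0,0,0.032],[0,0,0.041],[0,0,0.048],[0,0,0.051],[0,0,0.052],[0,0,0.053]]' --jaw '[0,0,0,0,0,0,0,0]'

```text
time_s: 17.65
eef_pos: [0.4988, -0.0737, 0.1974]
eef_rot: [0.0, 0.997, -0.081, -0.001]
wrist_force: [-7.0, -0.9, 10.8]
opening: 0.109
grasp_force: 59.5
```

```bash
python3 m.py
```

```text
t 17.85 Mz -0.025 F [-7.5 -0.   9.6] tau6 -0.0171 q6 1.3508 [ 0.4988 -0.0737  0.1974] 0.10676426302257176
```

Run:
```python
from h import *
a=ctrl.camera("side")[175:285,245:335,::-1];b=ctrl.camera("scene")[160:255,215:315,::-1]
o=np.zeros((440,760,3),np.uint8);o[:380,:400]=cv2.resize(b,None,fx=4,fy=4,interpolation=2);o[:,400:]=cv2.resize(a,None,fx=4,fy=4,interpolation=2)
cv2.imwrite("pics/g2.png",cv2.convertScaleAbs(o,alpha=2))
```

```text
(no output)
```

View pics/g2.png

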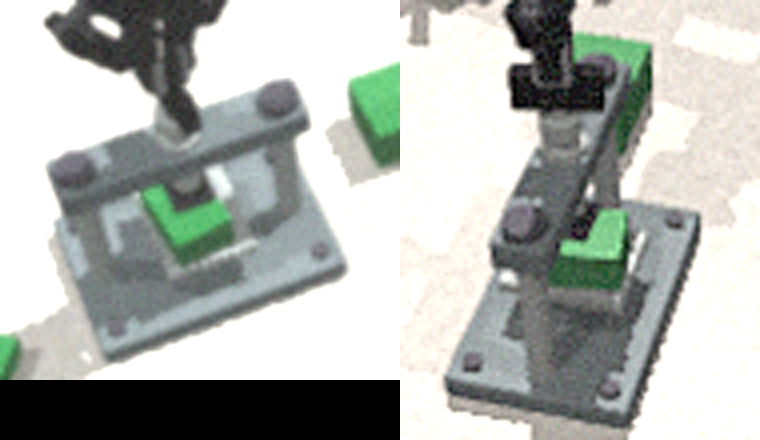

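The half turn has brought the handle and foot down. The block's top edge in the side crop has dropped about 4 crop pixels (207 to 211), so the foot is pushing the table down. I'll continue.

Request:
send_rows --dr '[[0,0,0.4],[0,0,0.8],[0,0,1.2],[0,0,1.55],[0,0,1.8],[0,0,1.9],[0,0,1.95],[0,0,2.0]]' --xyz '[[0,0,0.011],[0,0,0.021],[0,0,0.032],[0,0,0.041],[0,0,0.048],[0,0,0.051],[0,0,0.052],[0,0,0.053]]' --jaw '[0,0,0,0,0,0,0,0]'

```text
time_s: 18.95
eef_pos: [0.4988, -0.0736, 0.1969]
eef_rot: [0.0, 0.983, -0.184, -0.001]
wrist_force: [-7.0, 0.6, 9.8]
opening: 0.104
grasp_force: 59.5
```

```bash
python3 m.py
```

```text
t 19.15 Mz -0.003 F [-7.2  0.4 10.2] tau6 -0.0193 q6 1.5602 [ 0.4988 -0.0736  0.1969] 0.1099926776166561
```

Request:
send_rows --dr '[[0,0,0.4],[0,0,0.8],[0,0,1.2],[0,0,1.55],[0,0,1.8],[0,0,1.9],[0,0,1.95],[0,0,2.0]]' --xyz '[[0,0,0.011],[0,0,0.021],[0,0,0.032],[0,0,0.041],[0,0,0.048],[0,0,0.051],[0,0,0.052],[0,0,0.053]]' --jaw '[0,0,0,0,0,0,0,0]'

```text
time_s: 20.15
eef_pos: [0.4989, -0.0734, 0.1963]
eef_rot: [0.0, 0.958, -0.286, -0.001]
wrist_force: [-6.8, 1.2, 10.4]
opening: 0.11
grasp_force: 59.5
```

```bash
python3 m.py
```

```text
t 20.35 Mz -0.011 F [-6.8  1.3  9.6] tau6 -0.0159 q6 1.7697 [ 0.4989 -0.0735  0.1964] 0.10862358859219141
```

Request:
send_rows --dr '[[0,0,0.4],[0,0,0.8],[0,0,1.2],[0,0,1.55],[0,0,1.8],[0,0,1.9],[0,0,1.95],[0,0,2.0]]' --xyz '[[0,0,0.011],[0,0,0.021],[0,0,0.032],[0,0,0.041],[0,0,0.048],[0,0,0.051],[0,0,0.052],[0,0,0.053]]' --jaw '[0,0,0,0,0,0,0,0]'

```text
time_s: 21.35
eef_pos: [0.499, -0.0733, 0.1958]
eef_rot: [0.0, 0.923, -0.385, -0.001]
wrist_force: [-5.6, 1.8, 9.4]
opening: 0.106
grasp_force: 59.5
```

```bash
python3 m.py
```

```text
t 21.55 Mz 0.004 F [-6.5  1.4  9.6] tau6 -0.0036 q6 1.9791 [ 0.499  -0.0733  0.1958] 0.11281688453727869
```

Request:
send_rows --dr '[[0,0,0.2],[0,0,0.4],[0,0,0.6],[0,0,0.75],[0,0,0.85],[0,0,0.9],[0,0,0.95],[0,0,1.0]]' --xyz '[[0,0,0.005],[0,0,0.011],[0,0,0.016],[0,0,0.02],[0,0,0.023],[0,0,0.024],[0,0,0.025],[0,0,0.027]]' --jaw '[0,0,0,0,0,0,0,0]'

```text
time_s: 22.55
eef_pos: [0.499, -0.0733, 0.1956]
eef_rot: [0.0, 0.902, -0.432, -0.001]
wrist_force: [-7.1, 1.7, 10.7]
opening: 0.109
grasp_force: 59.5
```

```bash
python3 s.py; python3 m.py
```

```text
t 22.55 q6 2.0838 head -0.8944 p [ 0.499  -0.0733  0.1956] F [-7.08  1.66 10.66] M [0.3181 1.0468 0.0976] tau6 0.0263 open 0.109 g 59.5
t 22.75 Mz 0.039 F [-5.4  1.1  9.9] tau6 0.0333 q6 2.0838 [ 0.499  -0.0733  0.1956] 0.10742434114036466
```

Request:
send_rows --dr '[[0,0,0.2],[0,0,0.4],[0,0,0.6],[0,0,0.75],[0,0,0.85],[0,0,0.9],[0,0,0.95],[0,0,1.0]]' --xyz '[[0,0,0.005],[0,0,0.011],[0,0,0.016],[0,0,0.02],[0,0,0.023],[0,0,0.024],[0,0,0.025],[0,0,0.027]]' --jaw '[0,0,0,0,0,0,0,0]'

```text
time_s: 23.75
eef_pos: [0.4991, -0.0733, 0.1954]
eef_rot: [0.0, 0.878, -0.479, -0.001]
wrist_force: [-6.3, 1.8, 10.2]
opening: 0.109
grasp_force: 59.5
```

```bash
python3 s.py; python3 m.py
```

```text
t 23.75 q6 2.1885 head -0.9991 p [ 0.4991 -0.0733  0.1954] F [-6.27  1.83 10.18] M [0.2526 1.0074 0.1093] tau6 0.0669 open 0.109 g 59.5
t 23.95 Mz 0.082 F [-6.2  2.1 10.6] tau6 0.0742 q6 2.1884 [ 0.4991 -0.0733  0.1954] 0.10858302553996475
```

The torque has risen by about 0.04 in each of the last two steps, so the table is bottomed (about 0.09 over the earlier level). I'll add a small nip to reach the middle of the window, then back off.

Request:
send_rows --dr '[[0,0,0.1],[0,0,0.2],[0,0,0.3],[0,0,0.38],[0,0,0.44],[0,0,0.47],[0,0,0.5],[0,0,0.5]]' --xyz '[[0,0,0.003],[0,0,0.005],[0,0,0.008],[0,0,0.01],[0,0,0.012],[0,0,0.013],[0,0,0.013],[0,0,0.013]]' --jaw '[0,0,0,0,0,0,0,0]'

```text
time_s: 24.95
eef_pos: [0.4992, -0.0733, 0.1953]
eef_rot: [0.0, 0.865, -0.502, -0.0]
wrist_force: [-6.0, 1.9, 10.6]
opening: 0.109
grasp_force: 59.6
```

```bash
python3 s.py; python3 m.py
```

```text
t 24.95 q6 2.2408 head -1.0513 p [ 0.4992 -0.0733  0.1953] F [-6.    1.86 10.64] M [0.3448 1.072  0.1129] tau6 0.1076 open 0.109 g 59.6
t 25.15 Mz 0.087 F [-5.9  1.8 10. ] tau6 0.0977 q6 2.2407 [ 0.4991 -0.0733  0.1953] 0.11159259739538811
```

Request:
send_rows --dr '[[0,0,-0.7],[0,0,-1.7],[0,0,-2.7],[0,0,-3.7],[0,0,-4.7],[0,0,-5.7],[0,0,-6.7],[0,0,-7.5]]' --xyz '[[0,0,-0.019],[0,0,-0.045],[0,0,-0.072],[0,0,-0.099],[0,0,-0.125],[0,0,-0.152],[0,0,-0.179],[0,0,-0.2]]' --jaw '[0,0,0,0,0,0,0,0]'

```text
time_s: 26.15
eef_pos: [0.4988, -0.0736, 0.1971]
eef_rot: [0.0, 0.991, -0.131, -0.001]
wrist_force: [-8.2, 0.9, 10.7]
opening: 0.108
grasp_force: 59.5
```

Request:
send_rows --dr '[[0,0,-1],[0,0,-2.2],[0,0,-3.4],[0,0,-4.6],[0,0,-5.8],[0,0,-6.8],[0,0,-7.3],[0,0,-7.5]]' --xyz '[[0,0,-0.027],[0,0,-0.059],[0,0,-0.091],[0,0,-0.123],[0,0,-0.155],[0,0,-0.181],[0,0,-0.195],[0,0,-0.2]]' --jaw '[0,0,0,0,0,0,0,0]'

```text
time_s: 27.15
eef_pos: [0.4989, -0.0741, 0.1991]
eef_rot: [0.0, 0.966, 0.257, -0.001]
wrist_force: [-6.9, -1.3, 9.1]
opening: 0.112
grasp_force: 59.4
```

```bash
python3 s.py; python3 m.py
```

```text
t 27.15 q6 0.6692 head 0.5199 p [ 0.4989 -0.0741  0.1991] F [-6.91 -1.28  9.06] M [-0.2162  1.1729 -0.0657] tau6 -0.0185 open 0.112 g 59.4
t 27.35 Mz -0.070 F [-6.6 -1.8  9.6] tau6 -0.0380 q6 0.6702 [ 0.4989 -0.0742  0.1992] 0.1065517770956601
```

Request:
send_rows --dr '[[0,0,0],[0,0,0],[0,0,0],[0,0,0],[0,0,0],[0,0,0],[0,0,0],[0,0,0]]' --xyz '[[0,0,0],[0,0,0],[0,0,0],[0,0,0],[0,0,-1],[0,0,-3],[0,0,-6],[0,0,-10]]' --jaw '[15,30,45,45,45,45,45,45]'

```text
time_s: 28.35
eef_pos: [0.4992, -0.0734, 0.2992]
eef_rot: [-0.0, 0.967, 0.257, -0.0]
wrist_force: [0.3, 0.1, -0.1]
opening: 0.448
grasp_force: 0.0
```

```bash
python3 s.py
python3 - <<'E'
from h import *
a=ctrl.camera("side")[175:285,245:335,::-1];b=ctrl.camera("scene")[160:255,215:315,::-1]
o=np.zeros((440,760,3),np.uint8);o[:380,:400]=cv2.resize(b,None,fx=4,fy=4,interpolation=2);o[:,400:]=cv2.resize(a,None,fx=4,fy=4,interpolation=2)
cv2.imwrite("pics/g3.png",cv2.convertScaleAbs(o,alpha=2))
E
```

```text
t 28.35 q6 0.6701 head 0.5190 p [ 0.4992 -0.0734  0.2992] F [ 0.32  0.1  -0.12] M [-0.0705 -0.0228 -0.0034] tau6 0.0000 open 0.448 g 0.0
```

View pics/g3.png

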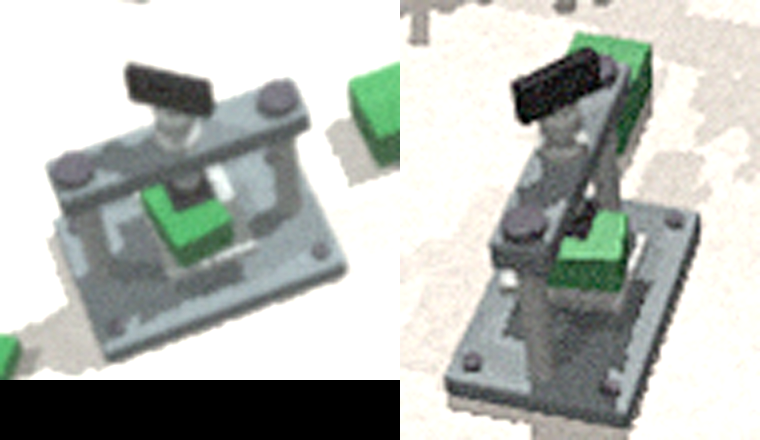

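The bar has been released at its new angle. The block is intact and lies on the lowered table, the foot is raised, and the arm is clear.

```bash
python3 -c "
from bench import ctrl
print(ctrl.hand_in())"
```

```text
the job is handed in; nothing more can be done
None
```

I handed the job in at about 28 s; no verdict came back. The table bottomed after about 3.8 rad, I tightened it by roughly 0.11 N m (estimated from the wrist-joint torque), then backed the screw off a quarter turn and let go. In the last pictures the block looks intact on the table, the foot has been raised and the arm is clear.

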